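# Sort two tagged key modules into the pass and reject nests

## Task

Sort the two beige programming modules from the tray: the one with the round disc tag has passed and goes into the sloping nest marked with a disc, the one with the straight bar tag is a reject and goes into the nest marked with a bar. Lay each module tag up, flat on the floor of its nest and within its walls, setting it down rather than dropping it (the lamp above leaves room only for a tilted tool). Leave the key, the fob back plate, the jar and the clamp where they are.

Things in the scene. Friction and masses are not known exactly. Their poses are not given: they have to be found in the camera images.
- disc_module: beige plastic programming module, a rounded box 62 (x) x 40 (y) x 28 (z) mm, about 70 g, lying flat in the tray; its top carries a dark steel tag 2 mm proud, a round disc 26 mm across (passed). Origin: centre of the underside, z up, x along its length. The same either way round (half turn)
- bar_module: beige plastic programming module, a rounded box 62 (x) x 40 (y) x 28 (z) mm, about 70 g, lying flat in the tray; its top carries a dark steel tag 2 mm proud, a straight bar 38 x 9 mm along its length (reject). Origin: centre of the underside, z up, x along its length. The same either way round (half turn)
- pass_nest: fixed grey sorting nest on the stand. Behind its sloping pocket is a level ledge (44 x 66 mm, 74 mm above this origin, centred 66 mm along x from it) with a dark steel mark (71 mm along x), a round disc 26 mm across: the pass nest. Origin: under the pocket's centre, on the base board (12 mm above the bench); x uphill (to the robot's right), z up
- reject_nest: fixed grey sorting nest on the stand. Behind its sloping pocket is a level ledge (44 x 66 mm, 74 mm above this origin, centred 66 mm along x from it) with a dark steel mark (71 mm along x), a straight bar 38 x 9 mm: the reject nest. Origin: under the pocket's centre, on the base board (12 mm above the bench); x uphill (to the robot's right), z up
- pass_nest_pocket: sloping pocket of the nest marked with the disc (pass). Origin: centre of its floor, 62 mm above the bench; x up the slope (rises 30 degrees, to the robot's right), y level, z square out of the floor. Inside 70 (x) x 48 (y) mm: 4 mm free round a module laid along x. End walls 10 mm high; side walls 10 mm high, only at the corners, open over the middle 52 mm of each long side for fingers
- reject_nest_pocket: sloping pocket of the nest marked with the bar (reject). Origin: centre of its floor, 62 mm above the bench; x up the slope (rises 30 degrees, to the robot's right), y level, z square out of the floor. Inside 70 (x) x 48 (y) mm: 4 mm free round a module laid along x. End walls 10 mm high; side walls 10 mm high, only at the corners, open over the middle 52 mm of each long side for fingers
- stand: fixed stand: base board 170 x 360 x 12 mm with both nests side by side, 136 mm apart along y. Strip lamp over the pocket centres (local x = 0): bar 18 wide, 14 thick, 350 mm long along y, underside 231 mm up; it blocks a vertical tool, so come in along the pocket z. Posts 14 mm square at local x 90, y +-168 mm, 245 mm high, arms forward to the bar. Origin: on the bench below the lamp
- tray: fixed shallow grey plastic tray 240 (x) x 280 (y) x 22 (z) mm outside, walls and floor 5 mm thick, holding the two modules, the key and the back plate. Origin: centre of the underside
- key: brass ignition key, loose, about 62 x 24 x 4 mm, lying in the tray. Origin near its middle on the underside, x towards the blade's tip
- back_plate: gunmetal fob back plate, loose, 56 x 34 x 5 mm, lying in the tray. Origin: centre of the underside
- jar: squat glass jar of bolts with a steel lid, 72 mm across, 72 mm high, standing on the bench. Origin: centre of the underside
- clamp: small spring clamp lying on the bench, yellow jaws pinching a cracked grey fob shell, about 150 x 60 x 34 mm. Origin: on the bench between its arms
Mind the look-alikes: they are no part of the job. Leave any orange look-alike of the disc_module alone. What is shaped like the bar_module but green is not meant.

How it is judged (in metres and radians):
At the end, for the whole second after the job is handed in: Disc-tagged module in the disc-marked nest, bar-tagged in the bar-marked: each tag up, within 8 mm of the pocket centre along and across, underside within 4 mm of the floor, flat within 0.1 rad, lengthwise within 0.2 rad (either way round), released and at rest (x of disc_module in the frame of pass_nest_pocket between -0.008 and 0.008 m and y of disc_module in the frame of pass_nest_pocket between -0.008 and 0.008 m and z of disc_module in the frame of pass_nest_pocket between -0.004 and 0.004 m and angle between the z axis of disc_module and the z axis of pass_nest_pocket, either way round below 0.1 rad and angle between the x axis of disc_module and the x axis of pass_nest_pocket, either way round below 0.2 rad and angle between each of disc_module, bar_module's own z axis and vertical below 1 rad and linear speed of each of disc_module, bar_module below 0.02 m/s and x of bar_module in the frame of reject_nest_pocket between -0.008 and 0.008 m and y of bar_module in the frame of reject_nest_pocket between -0.008 and 0.008 m and z of bar_module in the frame of reject_nest_pocket between -0.004 and 0.004 m and angle between the z axis of bar_module and the z axis of reject_nest_pocket, either way round below 0.1 rad and angle between the x axis of bar_module and the x axis of reject_nest_pocket, either way round below 0.2 rad); the robot touches nothing.
It fails at once if a module is dropped or thrown (free of the fingers and faster than 0.75 m/s, a fall of about 29 mm) ((contact force between the fingers and disc_module below 0.05 N and linear speed of disc_module above 0.75 m/s) or (contact force between the fingers and bar_module below 0.05 N and linear speed of bar_module above 0.75 m/s)).
It fails at once if the key or the back plate is moved more than 35 mm or tipped ((distance of key from where it was at the start of the episode above 0.035 m or angle between key's own z axis and vertical above 0.35 rad) or (distance of back_plate from where it was at the start of the episode above 0.035 m or angle between back_plate's own z axis and vertical above 0.35 rad)).
It fails at once if the jar or the clamp is moved more than 25 mm or tipped ((distance of jar from where it was at the start of the episode above 0.025 m or angle between jar's own z axis and vertical above 0.35 rad) or (distance of clamp from where it was at the start of the episode above 0.025 m or angle between clamp's own z axis and vertical above 0.35 rad)).
It also fails if it takes over 54 s, if anything falls off the work surface, if the arm or the gripper's body presses on something with over 40 N, if the wrist force passes 120 N, or if a joint passes its speed limit or range.

## Robot

A 6-joint arm with a two-finger parallel gripper is mounted at the origin on the work surface. World frame = base frame: x ahead of the robot, y to its left, z up, the work surface at z = 0. Lengths are in mm, angles in rad, forces in N, time in s.
With the tool pointing down it reaches from about 350 to 975 mm from the base axis. Payload 7.1 kg.
Tool frame: the origin (TCP) lies midway between the tips of the shut fingers; the grasp point (between the pads) lies 19 mm behind it; z points along the fingers, y is the line along which they close (so a half turn about z gives the same grasp; the last joint's range is limited). The gripper opens to 88 mm and grips with 3 to 60 N. Pads are 20 mm wide; open, the fingers measure 115 mm over their backs; the gripper's body (75 mm by 178 mm) begins 61 mm behind the grasp point.
Start: joints at [-1.308, 0.423, 1.63, -0, 1.089, -0.019], TCP at [173.821, -600.326, 222.675] pointing down, gripper open.
Joint ranges: [-3, 3], [-0.9, 2.11], [0.09, 2.58], [-1.31, 4.45], [0.11, 2.69], [-2.54, 2.54]. Speed limits (rad/s): [2.39, 2.39, 3.01, 3.14, 3.14, 3.14].

## Interface

Orientations are given as a rotation vector (axis times angle).
In Python, from workcell import get_obs, get_image, camera_params, close_job gives the robot as it stands.
- The arm moves only by the shell command python3 -m creep 'ROWS' [OPENING]. ROWS is a JSON object of lists of equal length, an entry for each row: "delta_pos": the shift along the tool's x, y, z in m, a list of three; "twist": the turn, a rotation vector about the tool's x, y, z in degrees, a list of three. A call has 1 to 20 rows; each row shifts and turns the commanded pose from where the row before left it, along the tool's axes as they then stand; what a row does not reach is not made up. A row lasts 1/12 s, in which the tool goes at most 41.7 mm and 7.16 degrees, less where a joint would pass 70% of its speed; a pose out of reach is approached as far as the arm can. A call with a gripper value outside its range is refused whole. OPENING is the opening, from 0 (shut) to 1 (fully open), set as the call begins (- or left out, the last holds). The fingers move at their own pace and stop on an object; the grip force is fixed at half the most. Time passes only in rows, so rows that do not move let the fingers close. It gives the time, the measured TCP pose, the force, the opening and the grip force at its end, in the units of the state.
- get_obs(): the state, without advancing time (a new reading comes with each control period).
- get_image(name): name is "scene" or "top"; returns (picture, depth): 384x512x3 uint8, red, green, blue; 384x512 float32, mm along the optical axis (not along the pixel's ray), 0 where there is no reading.
- camera_params(name): a dict with "camera_matrix" (3x3 intrinsics, pixels), "k1" (the pictures are not rectified: a ray, as slopes to the right and down, at radius r is drawn at 1 + k1 r^2 times it, then the intrinsics apply), "extrinsics" (4x4, takes a point from camera to world coordinates). Camera axes: x right, y down, z forward; pixel columns grow to the right and rows downward; lengths in mm; the calibration is good to about 2 mm. A picture is of the moment at which its call begins. camera_params takes no time and is no camera call.
- close_job(): hands the job in; it is judged then, once.
The state is a dict: "t": time; "qpos": joint angles; "qvel": joint speeds; "joint_torque": joint torques, N m; "ee_pos": TCP position; "orientation": TCP orientation; "ft_force": force on the tool from outside, world axes, zero at the start; "moment": the same for the moment, N m; "width": finger opening in mm; "grasp_force": force on a finger pad.
Only numpy, scipy, OpenCV 4.12 (cv2) and the standard library are available. Lean on these libraries where they do the work, as an engineer would, in place of code of your own. Each camera call takes 0.05 s, during which the arm holds its last target. There are 200 camera calls.

## Working session

There is one attempt and no reset: what is moved stays moved. The work goes in short steps, Python scripts to look and compute and a shell command to move; the robot and the scene stay as the last step left them, time stands still between calls to the robot, and variables do not carry over. Pictures are saved under pics/ and viewed, at most 10 in all, crops included, and the job is handed in when it is done.

```bash
mkdir -p pics
python3 - <<'E'
from workcell import *
import cv2,numpy as np
np.set_printoptions(suppress=True,precision=3)
for n in("scene","top"):
    p,d=get_image(n); cv2.imwrite(f"pics/{n}0.png",p[:,:,::-1]); np.save(f"pics/{n}0.npy",d)
    c=camera_params(n); print(n,c)
o=get_obs();print(o)
E
```

```text
scene {'camera_matrix': array([[419.142,   0.   , 253.274],
       [  0.   , 419.142, 191.485],
       [  0.   ,   0.   ,   1.   ]]), 'k1': -0.15241849424601386, 'extrinsics': array([[   0.356,    0.623,   -0.696, 1411.568],
       [   0.934,   -0.253,    0.251, -222.504],
       [  -0.019,   -0.74 ,   -0.672,  879.773],
       [   0.   ,    0.   ,    0.   ,    1.   ]])}
top {'camera_matrix': array([[407.277,   0.   , 258.302],
       [  0.   , 407.277, 189.218],
       [  0.   ,   0.   ,   1.   ]]), 'k1': -0.10927630558081496, 'extrinsics': array([[  -0.013,   -0.989,    0.145,  409.48 ],
       [  -1.   ,    0.013,   -0.006,   99.516],
       [   0.004,   -0.146,   -0.989, 1042.253],
       [   0.   ,    0.   ,    0.   ,    1.   ]])}
{'t': 0.1, 'qpos': array([-1.308,  0.424,  1.631, -0.   ,  1.089, -0.019]), 'qvel': array([-0.001, -0.002, -0.002, -0.002,  0.001, -0.   ]), 'joint_torque': array([ -0.001, -54.562, -27.433,   0.064,   0.019,  -0.   ]), 'ee_pos': array([ 173.708, -599.858,  221.995]), 'orientation': array([-3.109, -0.441,  0.   ]), 'ft_force': array([-0.742, -0.324,  0.205]), 'moment': array([-0.019,  0.009,  0.009]), 'grasp_force': 0.0, 'width': 87.82024845874994}
```

View pics/top0.png

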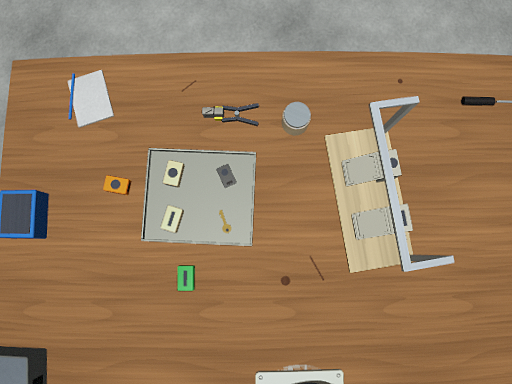

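View pics/scene0.png

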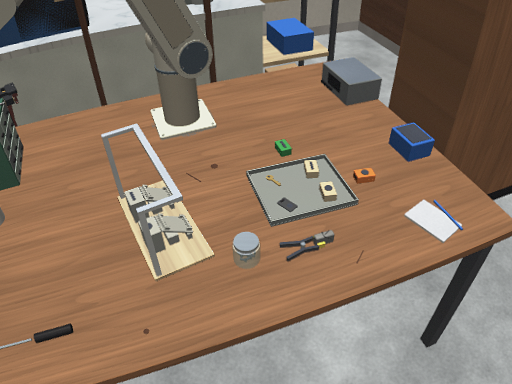

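The top view shows the disc module at (173,173), the bar module at (171,219), the disc mark at (394,163) and the bar mark at (405,218). The orange (117,185) and green (186,278) look-alikes lie outside the tray. In the scene view the pass nest is the nearer of the two, next to the front post.

```bash
cat > h.py <<'E'
from workcell import *
import cv2,numpy as np
from scipy.spatial.transform import Rotation as R
np.set_printoptions(suppress=True,precision=1)
def rays(n,uv):
    c=camera_params(n);K=np.array(c["camera_matrix"]);E=np.array(c["extrinsics"])
    q=cv2.undistortPoints(np.array(uv,float).reshape(-1,1,2),K,np.array([c["k1"],0,0,0,0.]))[:,0]
    return E[:3,3],np.c_[q,np.ones(len(q))]@E[:3,:3].T
def onz(n,uv,z):
    o,d=rays(n,uv); return o+d*((z-o[2])/d[:,2])[:,None]
def cloud(n,d):
    v,u=np.mgrid[:384,:512]; o,r=rays(n,np.c_[u.ravel(),v.ravel()])
    return (o+r*d.ravel()[:,None]).reshape(384,512,3)
def rect(n,m,z):
    c=max(cv2.findContours(m.astype(np.uint8),cv2.RETR_EXTERNAL,cv2.CHAIN_APPROX_NONE)[0],key=cv2.contourArea)
    P=onz(n,c[:,0],z)[:,:2].astype(np.float32)
    b=cv2.boxPoints(cv2.minAreaRect(P)); e=[b[1]-b[0],b[2]-b[1]]; L=max(e,key=np.linalg.norm)
    return b.mean(0),np.linalg.norm(e,axis=1),np.degrees(np.arctan2(L[1],L[0]))%180,c[:,0].mean(0)
E
cat > m.py <<'E'
from h import *
I={n:cv2.imread(f"pics/{n}0.png") for n in("top","scene")}
for n in I:
    hsv=cv2.cvtColor(I[n],cv2.COLOR_BGR2HSV); h,s,v=[hsv[...,i].astype(int) for i in range(3)]
    C=cloud(n,np.load(f"pics/{n}0.npy"))
    m=((h>15)&(h<40)&(s>25)&(s<110)&(v>185)).astype(np.uint8)
    k,l,st,ce=cv2.connectedComponentsWithStats(m)
    for i in range(1,k):
        if 60<st[i,4]<600: print(n,"beige",ce[i],st[i,4],*rect(n,l==i,33)[:3],"topZ",np.median(C[l==i][:,2]))
    k,l,st,ce=cv2.connectedComponentsWithStats((v<95).astype(np.uint8))
    for i in range(1,k):
        if 15<st[i,4]<300:
            P=C[l==i]; print(n,"dark",ce[i],st[i,4],"depthpt",np.median(P,0),"z86:",onz(n,[ce[i]],88)[0],"z35",onz(n,[ce[i]],35)[0])
a=cv2.resize(I["top"][90:280,310:430],None,fx=3,fy=3,interpolation=cv2.INTER_CUBIC)
b=cv2.resize(I["scene"][115:275,90:215],None,fx=3.2,fy=3.2,interpolation=cv2.INTER_CUBIC)
o=np.zeros((600,800,3),np.uint8);o[:a.shape[0],:a.shape[1]]=a;o[:b.shape[0],370:370+b.shape[1]]=b
cv2.imwrite("pics/crop1.png",o)
E
python3 m.py
```

```text
top beige [172.5 172.7] 270 [603.  310.4] [60.3 38.2] 167.2242 topZ 32.96453813573447
top beige [398.3 191.2] 102 [ 547.7 -261.7] [ 9.9 69.5] 8.522114 topZ 12.022725949302071
top beige [171.1 218.4] 306 [487.4 312. ] [60.1 38.4] 163.13107 topZ 33.055207600628364
top beige [408.6 242.7] 80 [ 418.3 -280.6] [ 9.7 54.3] 7.524125 topZ 11.975759135967564
top dark [477.8 100.8] 290 depthpt [ 796.5 -511.4   21.5] z86: [ 771.3 -470.5   88. ] z35 [ 791.4 -502.1   35. ]
top dark [229.5 110.7] 185 depthpt [775.3 170.9  15.5] z86: [745. 162.  88.] z35 [763.7 165.4  35. ]
top dark [395.9 115.6] 140 depthpt [ 711.5 -229.9  144.8] z86: [ 729.8 -249.5   88. ] z35 [ 747.6 -268.9   35. ]
top dark [240.6 120.3] 123 depthpt [745.  136.6  13.5] z86: [719.9 134.9  88. ] z35 [737.2 136.9  35. ]
top dark [153.7 183.5] 169 depthpt [588.6 377.8  17.3] z86: [566.7 343.6  88. ] z35 [575.4 357.2  35. ]
top dark [381.1 171.2] 54 depthpt [ 575.7 -159.3  239.1] z86: [ 589.9 -202.7   88. ] z35 [ 599.9 -219.5   35. ]
top dark [220.  152.5] 50 depthpt [657.2 191.1  17. ] z86: [640.1 184.9  88. ] z35 [652.9 189.7  35. ]
[... 3530 characters left out ...]
5 [ 348.3 -657.9   35. ]
scene dark [156.7 210.4] 33 depthpt [ 494.3 -194.8   24.2] z86: [ 563.6 -196.7   88. ] z35 [ 506.9 -195.    35. ]
scene dark [143.8 237.4] 18 depthpt [ 616.5 -248.7   56. ] z86: [ 649.  -247.6   88. ] z35 [ 598.  -249.3   35. ]
scene dark [157.8 242. ] 171 depthpt [ 642.4 -216.3   50.2] z86: [ 677.3 -216.6   88. ] z35 [ 628.2 -216.2   35. ]
scene dark [188.6 234.9] 18 depthpt [ 626.2 -130.7   25.5] z86: [ 682.9 -137.5   88. ] z35 [ 634.1 -131.8   35. ]
scene dark [172.6 239.2] 64 depthpt [ 627.9 -175.7   27.1] z86: [ 682.  -179.1   88. ] z35 [ 633.2 -176.2   35. ]
scene dark [245.1 250. ] 33 depthpt [769.4 -16.9  68. ] z86: [782.4 -20.6  88. ] z35 [740.3  -7.1  35. ]
```

View pics/crop1.png

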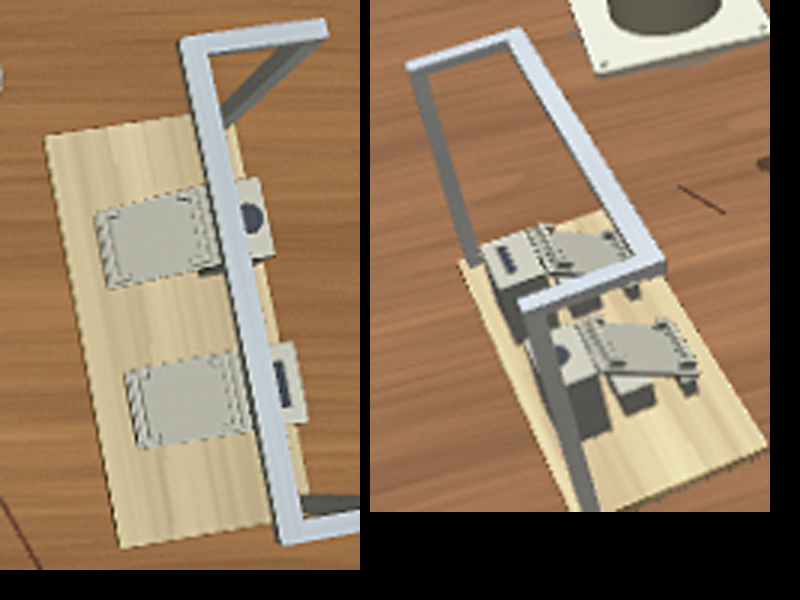

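The crop shows both marks nearly complete: the disc is clipped slightly by the lamp and the bar is clear. Both pockets are visible to the left of the lamp. I'll refine the stand's pose from the saved depth, then raise the tool and swing it.

```bash
cat > s.py <<'E'
from h import *
for n in("top","scene"):
    C=cloud(n,np.load(f"pics/{n}0.npy")).reshape(-1,3)
    C=C[(abs(C[:,0]-535)<200)&(abs(C[:,1]+190)<120)]
    L=C[(abs(C[:,2]-245)<3)][:,:2]
    # lamp bar: keep points near the line, iterated PCA
    a=np.radians(7);o=np.array([535.5,-172.5])
    for _ in range(5):
        sy=np.array([np.cos(a),np.sin(a)]);sx=np.array([sy[1],-sy[0]])
        s=L[(abs((L-o)@sx)<11)&(abs((L-o)@sy)<160)]
        v=cv2.fitLine(s.astype(np.float32),cv2.DIST_HUBER,0,.01,.01).ravel(); a=np.arctan(v[1]/v[0]); o=o+sx*((v[2:]-o)@sx)
    e=(L-o)@sy; e=e[abs((L-o)@sx)<11]
    print(n,"lamp yaw",np.degrees(a),"n",len(s),"line pt",o,"ends",np.percentile(e,[.5,99.5]))
    Q=np.c_[(C[:,:2]-o)@sx,(C[:,:2]-o)@sy,C[:,2]]
    l=Q[(abs(Q[:,2]-86)<3)&(Q[:,0]>30)]
    for sgn in(-1,1):
        g=l[l[:,1]*sgn>0]; print(" ledge x",np.percentile(g[:,0],[1,99]),"y",np.percentile(g[:,1],[1,99]))
        f=Q[(Q[:,1]*sgn>20)&(abs(Q[:,1])<120)&(Q[:,2]>35)&(Q[:,2]<100)&(Q[:,0]<38)]
        xl=f[:,0]*np.cos(.5236)+(f[:,2]-62)*.5; h=-f[:,0]*.5+(f[:,2]-62)*np.cos(.5236)
        k=abs(h)<3; w=abs(h-10)<2.5
        print(" floor x",np.percentile(xl[k],[1,99]),"y",np.percentile(f[k,1],[1,50,99]),"h",np.median(h[k]),"| wall x",np.percentile(xl[w],[1,99]),"y",np.percentile(f[w,1],[1,99]))
E
python3 s.py; python3 -m creep '{"delta_pos":[[0,0,-0.036],[0,0,-0.036],[0,0,-0.036],[0,0,-0.036],[0,0,-0.036],[0.034,0,0],[0.034,0,0],[0.034,0,0],[0.034,0,0],[0.034,0,0],[0.034,0,0],[0.034,0,0],[0.034,0,0],[0.034,0,0],[0.034,0,0],[0.034,0,0],[0.034,0,0],[0.034,0,0],[0.034,0,0],[0.034,0,0]],"twist":[[0,0,0],[0,0,0],[0,0,0],[0,0,0],[0,0,0],[0,0,-3.1],[0,0,-3.1],[0,0,-3.1],[0,0,-3.1],[0,0,-3.1],[0,0,-3.1],[0,0,-3.1],[0,0,-3.1],[0,0,-3.1],[0,0,-3.1],[0,0,-3.1],[0,0,-3.1],[0,0,-3.1],[0,0,-3.1],[0,0,-3.1]]}' 0.7
```

```text
top lamp yaw 8.346673 n 1382 line pt [ 535.2 -170.2] ends [-174.1  172.4]
 ledge x [32.6 87.5] y [-161.5  -38.5]
 floor x [-45.2  43.3] y [-100.9  -69.   -37.8] h -0.07253347193723902 | wall x [-39.9  42.4] y [-98.  -40.6]
 ledge x [31.5 90.7] y [ 34.  159.8]
 floor x [-45.7  43.1] y [33.7 65.8 99.1] h -0.26325172607918024 | wall x [-39.9  43.2] y [36.4 96.2]
scene lamp yaw 8.259365 n 543 line pt [ 535.5 -172.4] ends [-173.3  173.5]
 ledge x [30.7 91.6] y [-163.6  -34.5]
 floor x [-36.2  43.5] y [-102.8  -71.7  -34.8] h 0.46574005441580013 | wall x [-36.4  40.8] y [-97.5 -37.4]
 ledge x [30.8 95.3] y [ 35.8 174.8]
 floor x [-42.4  42.5] y [ 35.2  70.2 102. ] h -0.36078260172061727 | wall x [-41.5  41.4] y [36.8 98.8]
t: 1.77
ee_pos: [566.4, -294.4, 402.1]
orientation: [-2.681, -1.636, 0.001]
ft_force: [0.4, 0.5, -0.1]
width: 61.0
grasp_force: 0.0
```

```bash
cat > plan.py <<'E'
from h import *
import sys
sx=np.array([.1444,-.9895,0]);sy=np.array([.9895,.1444,0]);k=np.array([0,0,1.])
pz=-.5*sx+.866*k
O=np.array([534.7,-172,62])
POC={"disc":O+68*sy,"bar":O-68*sy}
MOD={"disc":([603.7,310.4],77.2),"bar":([487.5,312.],72.5)}
def Rz(y,z): y=y/np.linalg.norm(y);z=z/np.linalg.norm(z); return np.c_[np.cross(y,z),y,z]
def grasp(w,h):  # TCP height h above bench
    (x,y),a=MOD[w];a=np.radians(a); return np.array([x,y,h]),Rz(np.array([np.cos(a),np.sin(a),0]),-k)
def nest(w,h,dx=0,dy=0): # TCP h above pocket floor along its normal
    px=.866*sx+.5*k
    return POC[w]+pz*h+px*dx+sy*dy,Rz(sy,-pz)
def plan(P,Rt,n=None,rot=True):
    o=get_obs();p=np.array(o["ee_pos"]);Rc=R.from_rotvec(o["orientation"]).as_matrix()
    w=R.from_matrix(Rc.T@Rt).as_rotvec()
    n=n or int(max(np.ceil(np.linalg.norm(P-p)/36),np.ceil(np.degrees(np.linalg.norm(w))/6.5),1))
    S=sum(R.from_rotvec(w*i/n).as_matrix() for i in range(n)); d=np.linalg.solve(S,Rc.T@(P-p))
    path=p+np.cumsum([Rc@R.from_rotvec(w*i/n).as_matrix()@d for i in range(n)],0)
    print("t",o["t"],"q",np.round(o["qpos"],2),"n",n,"d",np.round(d/1000,5),"tw",np.round(np.degrees(w)/n,3),"| straight in tool now",Rc.T@(P-p),"totrot",np.degrees(w),"mid",path[n//2],"end",path[-1],"width",o["width"],"f",o["grasp_force"])
E
python3 -m creep '{"delta_pos":[[0.034,0,0],[0.034,0,0],[0.034,0,0],[0.034,0,0],[0.034,0,0],[0.034,0,0],[0.034,0,0],[0.034,0,0],[0.034,0,0],[0.034,0,0],[0.034,0,0],[0.034,0,0],[0.034,0,0],[0.034,0,0],[0.034,0,0],[0.034,0,0],[0.034,0,0],[0.034,0,0]],"twist":[[0,0,-3.1],[0,0,-3.1],[0,0,-3.1],[0,0,-3.1],[0,0,-3.1],[0,0,-3.1],[0,0,-3.1],[0,0,-3.1],[0,0,-3.1],[0,0,-3.1],[0,0,-3.1],[0,0,-3.1],[0,0,-3.1],[0,0,-3.1],[0,0,-3.1],[0,0,-3.1],[0,0,-3.1],[0,0,-3.1]]}'
python3 -c "
from plan import *
plan(*grasp('disc',100))"
```

```text
t: 3.27
ee_pos: [575.1, 293.7, 402.0]
orientation: [-1.604, -2.701, 0.001]
ft_force: [1.4, 0.7, 0.5]
width: 61.6
grasp_force: 0.0
t 3.2667 q [ 0.5  0.3  1.4  0.   1.4 -0.1] n 9 d [-0.  0.  0.] tw [-0.  -0.  -5.4] | straight in tool now [  1.   33.4 302. ] totrot [ -0.1  -0.  -48.6] mid [592.8 299.9 234.2] end [603.7 310.4 100. ] width 61.63019749333546 f 0.0
```

```bash
sed -i 's|"d",np.round(d/1000,5),"tw",np.round(np.degrees(w)/n,3)|"d",(d/1000).round(5).tolist(),"tw",(np.degrees(w)/n).round(2).tolist()|; s|np.round(o\["qpos"\],2)|np.array(o["qpos"]).round(2).tolist()|' plan.py
python3 -c "
from plan import *
plan(*grasp('disc',100))"
```

```text
t 3.2667 q [0.45, 0.31, 1.38, 0.0, 1.45, -0.05] n 9 d [-0.00129, 0.00359, 0.03356] tw [-0.01, -0.0, -5.4] | straight in tool now [  1.   33.4 302. ] totrot [ -0.1  -0.  -48.6] mid [592.8 299.9 234.2] end [603.7 310.4 100. ] width 61.63019749333546 f 0.0
```

```bash
python3 -m creep '{"delta_pos":[[-0.0013,0.0036,0.0336],[-0.0013,0.0036,0.0336],[-0.0013,0.0036,0.0336],[-0.0013,0.0036,0.0336],[-0.0013,0.0036,0.0336],[-0.0013,0.0036,0.0336],[-0.0013,0.0036,0.0336],[-0.0013,0.0036,0.0336],[-0.0013,0.0036,0.0336],[0,0,0],[0,0,0]],"twist":[[0,0,-5.4],[0,0,-5.4],[0,0,-5.4],[0,0,-5.4],[0,0,-5.4],[0,0,-5.4],[0,0,-5.4],[0,0,-5.4],[0,0,-5.4],[0,0,0],[0,0,0]]}'
python3 -c "
from plan import *
plan(*grasp('disc',10))"
```

```text
t: 4.18
ee_pos: [603.4, 308.3, 98.3]
orientation: [-0.358, -3.117, 0.004]
ft_force: [0.2, -0.8, 1.0]
width: 61.1
grasp_force: 0.0
t 4.1833 q [0.45, 0.65, 1.57, 0.0, 0.93, -0.89] n 3 d [-3e-05, 0.00076, 0.02944] tw [-0.06, -0.07, -0.1] | straight in tool now [-0.2  2.4 88.3] totrot [-0.2 -0.2 -0.3] mid [603.5 309.7  39.4] end [603.7 310.4  10. ] width 61.13622425492188 f 0.0
```

```bash
python3 -m creep '{"delta_pos":[[0,0.001,0.025],[0,0.001,0.025],[0,0,0.018],[0,0,0.012],[0,0,0.007],[0,0,0],[0,0,0]],"twist":[[0,0,0],[0,0,0],[0,0,0],[0,0,0],[0,0,0],[0,0,0],[0,0,0]]}'
python3 -m creep '{"delta_pos":[[0,0,0],[0,0,0],[0,0,0],[0,0,0],[0,0,0],[0,0,0],[0,0,0],[0,0,0]],"twist":[[0,0,0],[0,0,0],[0,0,0],[0,0,0],[0,0,0],[0,0,0],[0,0,0],[0,0,0]]}' 0.3
python3 -c "
from plan import *
plan(*grasp('disc',200))"
```

```text
t: 4.77
ee_pos: [606.2, 311.3, 14.7]
orientation: [0.355, 3.12, 0.002]
ft_force: [0.6, -0.1, 0.4]
width: 61.4
grasp_force: 0.0
t: 5.43
ee_pos: [605.7, 311.2, 14.1]
orientation: [0.354, 3.121, 0.001]
ft_force: [-1.2, -0.4, 6.0]
width: 39.6
grasp_force: 30.0
t 5.4333 q [0.46, 0.76, 1.58, 0.0, 0.79, -0.89] n 6 d [0.00029, -0.00019, -0.03098] tw [0.01, 0.01, -0.03] | straight in tool now [   1.7   -1.1 -185.9] totrot [ 0.   0.  -0.2] mid [604.4 310.6 138. ] end [603.7 310.4 200. ] width 39.56255636145693 f 30.001388490200043
```

```bash
python3 -m creep '{"delta_pos":[[0,0,-0.015],[0,0,-0.03],[0,0,-0.034],[0,0,-0.034],[0,0,-0.034],[0,0,-0.034],[0,0,0]],"twist":[[0,0,0],[0,0,0],[0,0,0],[0,0,0],[0,0,0],[0,0,0],[0,0,0]]}'
python3 -c "
from plan import *
plan(*nest('disc',140),n=18)"
```

```text
t: 6.02
ee_pos: [608.8, 312.7, 203.1]
orientation: [0.353, 3.111, 0.01]
ft_force: [2.0, 1.0, -0.4]
width: 39.8
grasp_force: 30.0
t 6.0167 q [0.46, 0.52, 1.51, 0.0, 1.09, -0.89] n 18 d [-0.0155, -0.01737, 0.00602] tw [1.04, -1.45, 3.72] | straight in tool now [ -74.3 -399.2   17.5] totrot [ 18.7 -26.1  66.9] mid [659.5  84.4 172.2] end [591.9 -92.9 183.2] width 39.7900272696713 f 29.999838173389435
```

```bash
python3 -m creep '{"delta_pos":[[-0.0155,-0.0174,0.006],[-0.0155,-0.0174,0.006],[-0.0155,-0.0174,0.006],[-0.0155,-0.0174,0.006],[-0.0155,-0.0174,0.006],[-0.0155,-0.0174,0.006],[-0.0155,-0.0174,0.006],[-0.0155,-0.0174,0.006],[-0.0155,-0.0174,0.006],[-0.0155,-0.0174,0.006],[-0.0155,-0.0174,0.006],[-0.0155,-0.0174,0.006],[-0.0155,-0.0174,0.006],[-0.0155,-0.0174,0.006],[-0.0155,-0.0174,0.006],[-0.0155,-0.0174,0.006],[-0.0155,-0.0174,0.006],[-0.0155,-0.0174,0.006],[0,0,0],[0,0,0]],"twist":[[1.04,-1.45,3.72],[1.04,-1.45,3.72],[1.04,-1.45,3.72],[1.04,-1.45,3.72],[1.04,-1.45,3.72],[1.04,-1.45,3.72],[1.04,-1.45,3.72],[1.04,-1.45,3.72],[1.04,-1.45,3.72],[1.04,-1.45,3.72],[1.04,-1.45,3.72],[1.04,-1.45,3.72],[1.04,-1.45,3.72],[1.04,-1.45,3.72],[1.04,-1.45,3.72],[1.04,-1.45,3.72],[1.04,-1.45,3.72],[1.04,-1.45,3.72],[0,0,0],[0,0,0]]}'
python3 - <<'E'
from plan import *
plan(*nest('disc',40))
p,d=get_image("top");cv2.imwrite("pics/top1.png",p[:,:,::-1])
q,d=get_image("scene")
a=cv2.resize(p[90:280,280:430,::-1],(450,570));b=cv2.resize(q[85:275,90:200,::-1],(330,570))
cv2.imwrite("pics/c2.png",np.hstack([a,b]))
E
```

```text
t: 7.68
ee_pos: [587.1, -95.2, 177.5]
orientation: [1.77, 2.05, -0.491]
ft_force: [0.2, -0.2, -1.0]
width: 40.0
grasp_force: 30.0
t 7.6833 q [0.08, 0.46, 1.81, -0.66, 0.96, 0.35] n 3 d [-0.00043, 0.00191, 0.03139] tw [-0.21, 0.07, 0.09] | straight in tool now [-1.2  6.1 94.2] totrot [-0.6  0.2  0.3] mid [ 595.  -126.7  123.6] end [ 599.1 -142.4   96.6] width 39.96805012494645 f 30.000012516975403
```

View pics/c2.png

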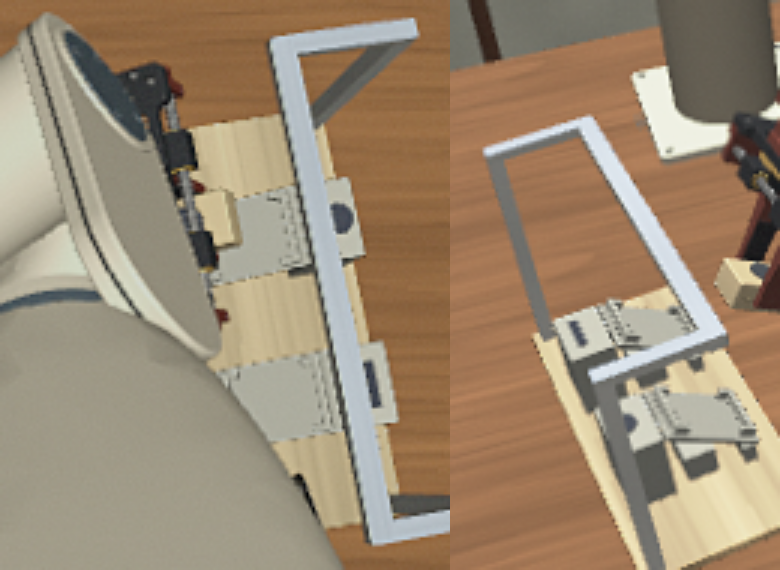

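The crop shows the module held at (215,220), lying level with the disc pocket's axis and well clear of the lamp. I'm descending along the pocket normal.

```bash
python3 -m creep '{"delta_pos":[[-0.001,0.002,0.025],[-0.001,0.002,0.025],[0,0.002,0.025],[0,0,0.019],[0,0,0],[0,0,0],[0,0,0]],"twist":[[-0.3,0,0],[-0.3,0,0],[0,0.2,0.3],[0,0,0],[0,0,0],[0,0,0],[0,0,0]]}'
python3 -c "
from plan import *
for i in range(3): plan(*nest('disc',10,1)); get_image('top')"
```

```text
t: 8.37
ee_pos: [601.0, -141.9, 97.8]
orientation: [1.769, 2.046, -0.474]
ft_force: [-0.3, -0.1, -1.0]
width: 40.0
grasp_force: 30.0
t 8.3667 q [-0.0, 0.59, 1.82, -0.76, 0.8, 0.42] n 1 d [-0.00061, -0.00197, 0.03112] tw [0.05, 0.06, -0.01] | straight in tool now [-0.6 -2.  31.1] totrot [ 0.1  0.1 -0. ] mid [ 601.4 -158.1   71.2] end [ 601.4 -158.1   71.2] width 39.99180565717536 f 29.99981850385666
t 8.4167 q [-0.0, 0.59, 1.82, -0.76, 0.8, 0.42] n 1 d [-0.00045, -0.00221, 0.0315] tw [0.1, 0.07, -0.03] | straight in tool now [-0.4 -2.2 31.5] totrot [ 0.1  0.1 -0. ] mid [ 601.4 -158.1   71.2] end [ 601.4 -158.1   71.2] width 40.01691018152724 f 29.999838173389435
t 8.4667 q [-0.0, 0.59, 1.82, -0.76, 0.8, 0.42] n 1 d [-0.00035, -0.00222, 0.03161] tw [0.11, 0.07, -0.04] | straight in tool now [-0.3 -2.2 31.6] totrot [ 0.1  0.1 -0. ] mid [ 601.4 -158.1   71.2] end [ 601.4 -158.1   71.2] width 39.82963651626888 f 29.99978095293045
```

```bash
python3 -m creep '{"delta_pos":[[0,-0.002,0.01],[0,0,0.008],[0,0,0],[0,0,0]],"twist":[[0,0,0],[0,0,0],[0,0,0],[0,0,0]]}'
python3 - <<'E'
from plan import *
plan(*nest('disc',10,1))
p,d=get_image("top")
q,d=get_image("scene")
a=cv2.resize(p[130:230,320:400,::-1],(400,500),interpolation=2);b=cv2.resize(q[180:260,140:204,::-1],(400,500),interpolation=2)
cv2.imwrite("pics/c3.png",np.hstack([a,b]))
E
```

```text
t: 8.85
ee_pos: [598.9, -152.2, 80.8]
orientation: [1.771, 2.046, -0.477]
ft_force: [0.2, -0.4, -1.5]
width: 39.7
grasp_force: 30.0
t 8.85 q [-0.02, 0.62, 1.83, -0.79, 0.77, 0.44] n 1 d [-0.00058, 0.00166, 0.01145] tw [-0.1, 0.05, -0.02] | straight in tool now [-0.6  1.7 11.5] totrot [-0.1  0.  -0. ] mid [ 601.4 -158.1   71.2] end [ 601.4 -158.1   71.2] width 39.65991536084956 f 29.999814927577972
```

View pics/c3.png

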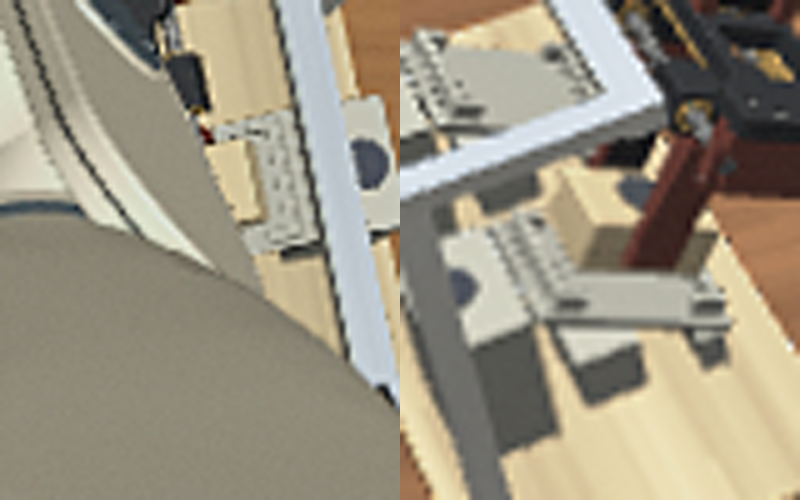

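The top crop shows the module in line with the disc pocket but about 2 mm low, which agrees with the measured residual. In the scene crop it hovers above the pocket floor with the tag up. I'm lowering it by feel.

```bash
python3 -m creep '{"delta_pos":[[0,0.002,0.003],[0,0,0.003],[0,0,0.003],[0,0,0],[0,0,0]],"twist":[[0,0,0],[0,0,0],[0,0,0],[0,0,0],[0,0,0]]}'
python3 -c "
from plan import *
plan(*nest('disc',9,1)); print(get_obs()['ft_force'])"
```

```text
t: 9.37
ee_pos: [601.9, -156.1, 73.4]
orientation: [1.77, 2.046, -0.476]
ft_force: [0.6, 0.2, -1.3]
width: 39.8
grasp_force: 30.0
t 9.3667 q [-0.03, 0.63, 1.82, -0.8, 0.76, 0.44] n 1 d [-0.00052, -0.00082, 0.00386] tw [-0.05, 0.05, -0.03] | straight in tool now [-0.5 -0.8  3.9] totrot [-0.   0.1 -0. ] mid [ 601.5 -158.6   70.3] end [ 601.5 -158.6   70.3] width 39.78006642306145 f 29.999848008155823
[ 0.6  0.2 -1.3]
```

```bash
python3 -m creep '{"delta_pos":[[0,-0.0005,0.0015],[0,0,0.0015],[0,0,0]],"twist":[[0,0,0],[0,0,0],[0,0,0]]}'
python3 -m creep '{"delta_pos":[[0,0,0.0015],[0,0,0]],"twist":[[0,0,0],[0,0,0]]}'
python3 -c "
from plan import *
plan(*nest('disc',9,1))"
```

```text
t: 9.62
ee_pos: [601.7, -157.6, 70.9]
orientation: [1.77, 2.046, -0.476]
ft_force: [0.1, 0.5, -0.8]
width: 39.3
grasp_force: 30.0
t: 9.78
ee_pos: [601.9, -157.9, 70.5]
orientation: [1.77, 2.045, -0.475]
ft_force: [-3.4, 4.7, 8.4]
width: 39.8
grasp_force: 30.0
t 9.7833 q [-0.03, 0.64, 1.82, -0.8, 0.76, 0.45] n 1 d [-0.00042, -0.00048, 0.00052] tw [-0.02, 0.08, -0.05] | straight in tool now [-0.4 -0.5  0.5] totrot [-0.   0.1 -0.1] mid [ 601.5 -158.6   70.3] end [ 601.5 -158.6   70.3] width 39.78919555110557 f 30.003173053264618
```

Contact comes at the floor height, h≈9.5 mm. I'm releasing and backing out along the normal.

```bash
python3 -m creep '{"delta_pos":[[0,0,0],[0,0,0],[0,0,0],[0,0,0],[0,0,0]],"twist":[[0,0,0],[0,0,0],[0,0,0],[0,0,0],[0,0,0]]}' 0.62
python3 -m creep '{"delta_pos":[[0,0,-0.01],[0,0,-0.02],[0,0,-0.03],[0,0,-0.03],[0,0,-0.03],[0,0,-0.02],[0,0,0]],"twist":[[0,0,0],[0,0,0],[0,0,0],[0,0,0],[0,0,0],[0,0,0],[0,0,0]]}'
python3 - <<'E'
from plan import *
plan(*grasp('bar',200),n=18)
P,Rt=grasp('bar',200); plan(P,Rt,n=20)
E
```

```text
t: 10.2
ee_pos: [601.9, -158.4, 69.7]
orientation: [1.77, 2.046, -0.476]
ft_force: [-0.6, -0.6, 0.8]
width: 55.1
grasp_force: 0.0
t: 10.78
ee_pos: [594.0, -86.9, 195.4]
orientation: [1.768, 2.043, -0.467]
ft_force: [0.3, 0.6, 1.0]
width: 54.3
grasp_force: 0.0
t 10.7833 q [0.1, 0.44, 1.8, -0.65, 0.98, 0.34] n 18 d [0.02132, 0.00964, -0.00682] tw [-0.91, 1.5, -3.48] | straight in tool now [ 352.5  -47.2 -209.8] totrot [-16.5  27.1 -62.7] mid [589.7 151.1 171.6] end [487.5 312.  200. ] width 54.29851686706276 f 0.0
t 10.7833 q [0.1, 0.44, 1.8, -0.65, 0.98, 0.34] n 20 d [0.01917, 0.00874, -0.0061] tw [-0.82, 1.35, -3.13] | straight in tool now [ 352.5  -47.2 -209.8] totrot [-16.5  27.1 -62.7] mid [590.5 148.8 171.5] end [487.5 312.  200. ] width 54.29851686706276 f 0.0
```

```bash
python3 -m creep '{"delta_pos":[[0.0213,0.0096,-0.0068],[0.0213,0.0096,-0.0068],[0.0213,0.0096,-0.0068],[0.0213,0.0096,-0.0068],[0.0213,0.0096,-0.0068],[0.0213,0.0096,-0.0068],[0.0213,0.0096,-0.0068],[0.0213,0.0096,-0.0068],[0.0213,0.0096,-0.0068],[0.0213,0.0096,-0.0068],[0.0213,0.0096,-0.0068],[0.0213,0.0096,-0.0068],[0.0213,0.0096,-0.0068],[0.0213,0.0096,-0.0068],[0.0213,0.0096,-0.0068],[0.0213,0.0096,-0.0068],[0.0213,0.0096,-0.0068],[0.0213,0.0096,-0.0068],[0,0,0],[0,0,0]],"twist":[[-0.91,1.5,-3.48],[-0.91,1.5,-3.48],[-0.91,1.5,-3.48],[-0.91,1.5,-3.48],[-0.91,1.5,-3.48],[-0.91,1.5,-3.48],[-0.91,1.5,-3.48],[-0.91,1.5,-3.48],[-0.91,1.5,-3.48],[-0.91,1.5,-3.48],[-0.91,1.5,-3.48],[-0.91,1.5,-3.48],[-0.91,1.5,-3.48],[-0.91,1.5,-3.48],[-0.91,1.5,-3.48],[-0.91,1.5,-3.48],[-0.91,1.5,-3.48],[-0.91,1.5,-3.48],[0,0,0],[0,0,0]]}' 0.7
python3 - <<'E'
from plan import *
plan(*grasp('bar',60))
p,d=get_image("top");np.save("pics/top2.npy",d)
q,d2=get_image("scene");np.save("pics/scene2.npy",d2)
for n,im,d in(("top",p,d),("scene",q,d2)):
    C=cloud(n,d); V=(C-POC['disc']);px=.866*sx+.5*k
    L=np.stack([V@px,V@sy,V@pz],-1)
    m=(abs(L[...,0])<45)&(abs(L[...,1])<40)&(L[...,2]>20)&(L[...,2]<40)
    f=m&(abs(L[...,2]-28)<1.8)
    A=np.c_[L[f][:,:2],np.ones(f.sum())]; c=np.linalg.lstsq(A,L[f][:,2],rcond=None)[0]
    print(n,f.sum(),"top x",np.percentile(L[f][:,0],[1,99]),"y",np.percentile(L[f][:,1],[1,99]),"h",np.median(L[f][:,2]),"tilt",c[:2].round(3).tolist())
a=cv2.resize(p[130:230,320:400,::-1],(400,500),interpolation=2);b=cv2.resize(q[180:260,140:204,::-1],(400,500),interpolation=2)
cv2.imwrite("pics/c4.png",np.hstack([a,b]))
E
```

```text
t: 12.45
ee_pos: [486.0, 309.4, 195.2]
orientation: [-0.482, -3.098, 0.007]
ft_force: [0.0, -0.3, -0.4]
width: 61.5
grasp_force: 0.0
t 12.45 q [0.55, 0.39, 1.76, 0.0, 1.0, -0.72] n 4 d [-0.00028, 0.00086, 0.03379] tw [-0.07, -0.08, -0.05] | straight in tool now [ -1.4   3.7 135.1] totrot [-0.3 -0.3 -0.2] mid [487.  311.3  93.8] end [487.5 312.   60. ] width 61.467088132512764 f 0.0
top 253 top x [-31.   29.8] y [-19.8  19.6] h 28.21113694129977 tilt [0.001, -0.001]
scene 144 top x [-29.2  30. ] y [-17.4  20.7] h 27.826692160432458 tilt [-0.006, 0.003]
```

View pics/c4.png

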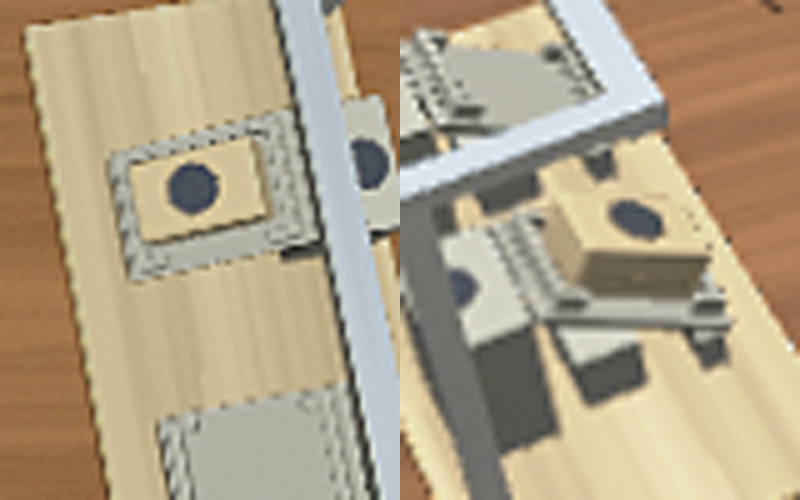

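The crop shows the disc module tag up, flat and centred in the disc nest. The depth fit gives an offset of about 1 mm and a tilt under 0.01 rad. Next is the bar module.

```bash
python3 -m creep '{"delta_pos":[[0,0.001,0.03],[-0.001,0.001,0.034],[0,0.001,0.034],[0,0,0.034],[0,0,0.025],[0,0,0.016],[0,0,0.008],[0,0,0],[0,0,0],[0,0,0]],"twist":[[0,0,0],[0,0,0],[0,0,0],[0,0,0],[0,0,0],[0,0,0],[0,0,0],[0,0,0],[0,0,0],[0,0,0]]}'
python3 -m creep '{"delta_pos":[[0,0,0],[0,0,0],[0,0,0],[0,0,0],[0,0,0],[0,0,0],[0,0,0]],"twist":[[0,0,0],[0,0,0],[0,0,0],[0,0,0],[0,0,0],[0,0,0],[0,0,0]]}' 0.3
python3 -c "
from plan import *
plan(*grasp('bar',14))"
python3 -m creep '{"delta_pos":[[0,0,-0.015],[0,0,-0.03],[0,0,-0.034],[0,0,-0.034],[0,0,-0.034],[0,0,-0.034],[0,0,0]],"twist":[[0,0,0],[0,0,0],[0,0,0],[0,0,0],[0,0,0],[0,0,0],[0,0,0]]}'
python3 -c "
from plan import *
plan(*nest('bar',140),n=18)"
```

```text
t: 13.38
ee_pos: [487.7, 311.9, 15.6]
orientation: [-0.483, -3.099, 0.004]
ft_force: [1.1, -0.6, 0.4]
width: 61.6
grasp_force: 0.0
t: 13.97
ee_pos: [487.1, 312.0, 15.3]
orientation: [-0.482, -3.099, 0.004]
ft_force: [-0.5, -0.4, 5.8]
width: 39.8
grasp_force: 30.0
t 13.9667 q [0.55, 0.66, 1.82, 0.0, 0.66, -0.72] n 1 d [-0.00038, 0.0001, 0.0013] tw [-0.2, -0.3, -0.17] | straight in tool now [-0.4  0.1  1.3] totrot [-0.2 -0.3 -0.2] mid [487.5 312.   14. ] end [487.5 312.   14. ] width 39.796552658034614 f 30.00518649816513
t: 14.55
ee_pos: [491.2, 314.1, 202.3]
orientation: [0.482, 3.103, 0.005]
ft_force: [1.0, 0.4, 0.8]
width: 39.9
grasp_force: 30.0
t 14.55 q [0.55, 0.38, 1.74, 0.0, 1.01, -0.72] n 18 d [-0.01638, -0.01808, 0.00615] tw [0.94, -1.49, 3.47] | straight in tool now [ -97.2 -416.9   17.7] totrot [ 17.  -26.8  62.4] mid [530.9  72.  170.7] end [ 457.3 -112.6  183.2] width 39.90402077817107 f 29.996588230133057
```

```bash
python3 -m creep '{"delta_pos":[[-0.0164,-0.0181,0.0061],[-0.0164,-0.0181,0.0061],[-0.0164,-0.0181,0.0061],[-0.0164,-0.0181,0.0061],[-0.0164,-0.0181,0.0061],[-0.0164,-0.0181,0.0061],[-0.0164,-0.0181,0.0061],[-0.0164,-0.0181,0.0061],[-0.0164,-0.0181,0.0061],[-0.0164,-0.0181,0.0061],[-0.0164,-0.0181,0.0061],[-0.0164,-0.0181,0.0061],[-0.0164,-0.0181,0.0061],[-0.0164,-0.0181,0.0061],[-0.0164,-0.0181,0.0061],[-0.0164,-0.0181,0.0061],[-0.0164,-0.0181,0.0061],[-0.0164,-0.0181,0.0061],[0,0,0],[0,0,0]],"twist":[[0.94,-1.49,3.47],[0.94,-1.49,3.47],[0.94,-1.49,3.47],[0.94,-1.49,3.47],[0.94,-1.49,3.47],[0.94,-1.49,3.47],[0.94,-1.49,3.47],[0.94,-1.49,3.47],[0.94,-1.49,3.47],[0.94,-1.49,3.47],[0.94,-1.49,3.47],[0.94,-1.49,3.47],[0.94,-1.49,3.47],[0.94,-1.49,3.47],[0.94,-1.49,3.47],[0.94,-1.49,3.47],[0.94,-1.49,3.47],[0.94,-1.49,3.47],[0,0,0],[0,0,0]]}'
python3 -c "
from plan import *
plan(*nest('bar',40))"
```

```text
t: 16.22
ee_pos: [453.1, -115.1, 179.4]
orientation: [1.769, 2.051, -0.488]
ft_force: [-0.2, 0.8, -1.2]
width: 39.8
grasp_force: 30.0
t 16.2167 q [0.06, 0.28, 2.1, -0.72, 0.86, 0.42] n 3 d [-5e-05, 0.00172, 0.0319] tw [-0.18, 0.05, 0.1] | straight in tool now [-0.1  5.5 95.7] totrot [-0.5  0.1  0.3] mid [ 460.6 -146.4  124.2] end [ 464.5 -162.    96.6] width 39.79471642541171 f 29.996763467788696
```

```bash
python3 -m creep '{"delta_pos":[[0,0.002,0.025],[0,0.002,0.025],[0,0.001,0.025],[0,0,0.02],[0,0,0],[0,0,0],[0,0,0]],"twist":[[-0.2,0,0.1],[-0.2,0,0.1],[-0.1,0.1,0.1],[0,0,0],[0,0,0],[0,0,0],[0,0,0]]}'
python3 -c "
from plan import *
plan(*nest('bar',22,.5))"
```

```text
t: 16.8
ee_pos: [466.0, -160.8, 98.2]
orientation: [1.769, 2.046, -0.474]
ft_force: [0.9, 0.4, -1.1]
width: 39.7
grasp_force: 30.0
t 16.8 q [-0.04, 0.46, 2.12, -0.91, 0.67, 0.57] n 1 d [-0.00056, -0.00162, 0.01982] tw [0.07, 0.08, -0.0] | straight in tool now [-0.6 -1.6 19.8] totrot [ 0.1  0.1 -0. ] mid [ 465.9 -171.4   81.3] end [ 465.9 -171.4   81.3] width 39.71639933175851 f 29.99664545059204
```

```bash
python3 -m creep '{"delta_pos":[[0,-0.001,0.01],[0,0,0.008],[0,0,0],[0,0,0]],"twist":[[0,0,0],[0,0,0],[0,0,0],[0,0,0]]}'
python3 -c "
from plan import *
plan(*nest('bar',10,.5))"
```

```text
t: 17.13
ee_pos: [465.8, -170.3, 82.5]
orientation: [1.769, 2.045, -0.475]
ft_force: [0.3, 0.4, -0.3]
width: 39.9
grasp_force: 30.0
t 17.1333 q [-0.06, 0.49, 2.12, -0.96, 0.64, 0.61] n 1 d [-0.00027, -7e-05, 0.0136] tw [0.04, 0.1, -0.03] | straight in tool now [-0.3 -0.1 13.6] totrot [ 0.   0.1 -0. ] mid [ 466.8 -177.3   70.9] end [ 466.8 -177.3   70.9] width 39.85903741059118 f 29.99658554792404
```

```bash
python3 -m creep '{"delta_pos":[[0,0,0.004],[0,0,0.004],[0,0,0.003],[0,0,0],[0,0,0]],"twist":[[0,0,0],[0,0,0],[0,0,0],[0,0,0],[0,0,0]]}'
python3 -c "
from plan import *
plan(*nest('bar',10,.5))"
```

```text
t: 17.55
ee_pos: [466.2, -176.1, 72.5]
orientation: [1.77, 2.045, -0.476]
ft_force: [0.1, -0.4, -1.6]
width: 39.8
grasp_force: 30.0
t 17.55 q [-0.08, 0.52, 2.12, -0.99, 0.63, 0.63] n 1 d [-0.00029, 0.0004, 0.00196] tw [-0.01, 0.09, -0.03] | straight in tool now [-0.3  0.4  2. ] totrot [-0.   0.1 -0. ] mid [ 466.8 -177.3   70.9] end [ 466.8 -177.3   70.9] width 39.77883038671417 f 29.996745586395264
```

```bash
python3 -m creep '{"delta_pos":[[0,0,0.0015],[0,0,0]],"twist":[[0,0,0],[0,0,0]]}'
python3 -m creep '{"delta_pos":[[0,0,0.001],[0,0,0]],"twist":[[0,0,0],[0,0,0]]}'
```

```text
t: 17.72
ee_pos: [466.5, -176.8, 71.6]
orientation: [1.769, 2.045, -0.475]
ft_force: [-1.1, 1.1, 4.7]
width: 39.6
grasp_force: 30.0
t: 17.88
ee_pos: [466.6, -176.9, 71.5]
orientation: [1.769, 2.044, -0.475]
ft_force: [-4.1, 9.3, 14.9]
width: 39.7
grasp_force: 30.0
```

Contact with the floor at the expected height. I'm releasing, backing out and checking.

```bash
python3 -m creep '{"delta_pos":[[0,0,0],[0,0,0],[0,0,0],[0,0,0],[0,0,0]],"twist":[[0,0,0],[0,0,0],[0,0,0],[0,0,0],[0,0,0]]}' 0.62
python3 -m creep '{"delta_pos":[[0,0,-0.01],[0,0,-0.02],[0,0,-0.03],[0,0,-0.03],[0,0,-0.03],[0,0,-0.02],[0,0,0]],"twist":[[0,0,0],[0,0,0],[0,0,0],[0,0,0],[0,0,0],[0,0,0],[0,0,0]]}'
python3 -m creep '{"delta_pos":[[0.03,0,-0.01],[0.03,0,-0.01],[0.03,0,-0.01],[0.03,0,-0.01],[0.03,0,-0.01],[0.03,0,-0.01],[0.03,0,-0.01],[0.03,0,-0.01],[0,0,0],[0,0,0],[0,0,0]],"twist":[[0,0,0],[0,0,0],[0,0,0],[0,0,0],[0,0,0],[0,0,0],[0,0,0],[0,0,0],[0,0,0],[0,0,0],[0,0,0]]}'
python3 - <<'E'
from plan import *
p,d=get_image("top")
q,d2=get_image("scene")
px=.866*sx+.5*k
for n,d in(("top",d),("scene",d2)):
  for w in POC:
    V=cloud(n,d)-POC[w]
    L=np.stack([V@px,V@sy,V@pz],-1)
    f=(abs(L[...,0])<45)&(abs(L[...,1])<40)&(abs(L[...,2]-28)<1.8)
    if f.sum()<20: print(n,w,"hidden");continue
    A=np.c_[L[f][:,:2],np.ones(f.sum())]; c=np.linalg.lstsq(A,L[f][:,2],rcond=None)[0]
    print(n,w,f.sum(),"top x",np.percentile(L[f][:,0],[1,99]),"y",np.percentile(L[f][:,1],[1,99]),"h",np.median(L[f][:,2]),"tilt",c[:2].round(3).tolist())
cv2.imwrite("pics/c5.png",np.hstack([cv2.resize(p[80:290,100:430,::-1],(440,280)),cv2.resize(q[110:270,90:290,::-1],(350,280))]))
E
```

```text
t: 18.3
ee_pos: [466.6, -177.3, 70.4]
orientation: [1.77, 2.045, -0.475]
ft_force: [0.6, -0.5, -0.8]
width: 54.5
grasp_force: 0.0
t: 18.88
ee_pos: [458.2, -106.5, 194.7]
orientation: [1.767, 2.043, -0.468]
ft_force: [0.3, 0.8, 0.6]
width: 54.4
grasp_force: 0.0
t: 19.8
ee_pos: [420.4, 136.3, 139.8]
orientation: [1.769, 2.045, -0.478]
ft_force: [-0.5, -1.0, 0.2]
width: 54.3
grasp_force: 0.0
top disc 257 top x [-30.8  30.2] y [-19.7  19.7] h 28.22167030722141 tilt [-0.003, -0.001]
top bar 265 top x [-28.4  31.5] y [-18.7  20.1] h 28.274389522648676 tilt [-0.002, -0.003]
scene disc 138 top x [-29.8  30.7] y [-17.2  22.1] h 27.82967418303195 tilt [-0.005, 0.001]
scene bar 96 top x [-19.   32.3] y [-20.3  21.4] h 28.28151166884579 tilt [0.01, -0.004]
```

View pics/c5.png

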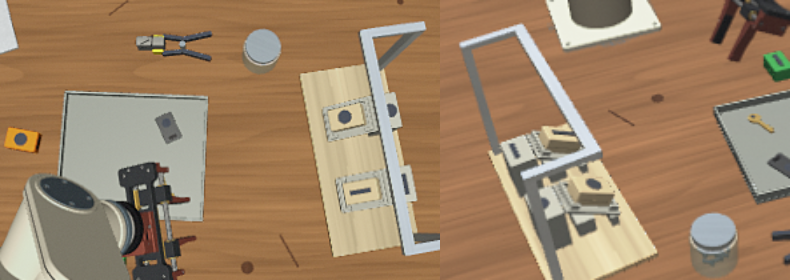

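The picture shows the disc module in the disc nest (345,117) and the bar module in the bar nest (360,190), both flat and centred to within 2 mm. The arm is clear, and the other objects look unmoved.

```bash
python3 -c "
from workcell import *
print(close_job())"
```

```text
the job is handed in; nothing more can be done
None
```

Both modules are in their matching nests, tag up, flat and centred within about 2 mm by the final depth check; I handed the job in at about 20 s of the 54 s, and no verdict came back.

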